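# Hang up the sanding pail

### The job

Tidy away the sanding kit: put the sanding block into the small metal pail where it stands on the bench, then hang the pail by the grip of its handle on the one empty hook of the tool rack, under the shelf. Leave the other things on the bench where they are.

Things in the scene. Friction and masses are not known exactly. Their poses are not given: they have to be found in the camera images.
- block_center (a point): Sanding block, a dark red-brown block 80 long (its x axis) x 44 wide (y) x 30 high, 60 to 130 g, lying flat on the bench. The point is its centre.
- pail_center (a point): Small round galvanised pail: 150 mm across the rim, 116 at the base, 100 high, wall 3, floor 4 thick, 0.25 to 0.5 kg. The point is on its axis, 50 above its underside; z up the axis. Its wire handle (bail) turns on two ears 81 mm either side of the axis along the pail's y, 42 above this point; it starts folded towards the pail's +x side, clear of most of the mouth.
- bail (a joint): Angle of the pail's bail (handle): 0 = standing straight up over the mouth, positive = leaning to the pail's +x side, up to 1.45. It is slightly stiff (0.04 N m) and stays where it is left.
- bail_grip (a point): Middle of the black plastic grip tube of the pail's handle, on the tube's centre line, 105 mm from the ears' turning axis. The tube is 11 mm thick, 90 long, along the pail's y, and falls away 8 mm (10 degrees) from the middle to each end. Axes: z from the ears' axis to this point, y along the tube.
- hook_seat (a point): The one empty hook on the rack's rail: an 8 mm steel rod with a V-shaped crook. The point is where the centre of the grip tube lies when resting in the crook. x is level and points away from the robot, into the rack. The rail's front face is 62 mm behind the point (+x); the upturned tip is 21 mm in front (-x), its very top 28 mm above the point, so the tube's centre must pass over it 34 or more above the point.
- disc_center (a point): Slice of a tree trunk with bark, 112 mm across, 22 thick, lying on the bench; to be left alone. The point is its centre.
- step_center (a point): Stepped wooden block, 95 x 45 mm, 85 high; to be left alone. The point is 30 above the bench, 3 mm from the middle of its length towards the low step.
- strip_center (a point): Brown fibreboard strip 150 x 30 x 10 mm lying on the bench; to be left alone. The point is its centre.
- offcut_center (a point): Wooden offcut 60 x 35 mm, 70 high, standing on the bench; to be left alone. The point is its centre.
- mallet_center (a point): Joiner's wooden mallet lying on the bench, head 75 x 125 x 55 mm, handle 28 wide, 20 thick, reaching 197 mm from the head; to be left alone. The point is on the handle's centre line, 62 mm from the head; x points to the head.
- glue_center (a point): White glue bottle, 60 mm across, 170 high, standing; to be left alone. The point is its centre.
- shelf_edge (a point): Tool rack of wood, 0.68 m wide: this is the middle of its shelf's lower front edge, 162 mm above the empty hook's point and 5 mm in front of it. y runs along the shelf, x into the rack. A hand coming straight down to the hooks meets the shelf; one leaning back some 25 to 40 degrees passes. Posts stand 310 mm either side; three hooks, 180 mm apart, are under the shelf.
- brush_hang (a point): Bench brush hanging from another of the three hooks, does not move: 42 mm wide, 240 long, hanging down, its bristles to the front. The point is the top of its handle.
- square_hang (a point): Try square hanging by the hole of its blade from another of the three hooks, does not move: steel blade 38 mm wide, 170 long, hanging down, and at its foot a wooden stock from 19 mm on the -y side to 72 mm on the +y side of the blade's middle. The point is the top of the blade.
There are look-alikes about, which are no part of the job. What is meant by the part that bears block_center is not green or turquoise, and is the larger of those in its own colour.

How it is judged:
By the outcome, as a careful person would: the job done as asked, in the order asked, and still so for the second after the job is handed in, with the robot touching nothing.
It also fails if it takes over 66 s, if anything falls off the work surface, if the arm or the gripper's body presses on something with over 40 N, if the wrist force passes 120 N, or if a joint passes its speed limit or range.

### The arm

A 6-joint arm with a two-finger parallel gripper is mounted at the origin on the work surface. World frame = base frame: x ahead of the robot, y to its left, z up, the work surface at z = 0. Lengths are in mm, angles in rad, forces in N, time in s.
With the tool pointing down it reaches from about 275 to 850 mm from the base axis. Payload 19 kg.
Tool frame: the origin (TCP) lies midway between the tips of the shut fingers; the grasp point (between the pads) lies 19 mm behind it; z points along the fingers, y is the direction in which the jaws open and shut (so a half turn about z gives the same grasp; the last joint's range is limited). The gripper opens to 85 mm and grips with 20 to 120 N. Pads are 22 mm wide; open, the fingers measure 114 mm over their backs; the gripper's body (76 mm by 85 mm) begins 54 mm behind the grasp point. The pads swing forward as they close: fully open they stand 13 mm farther back than shut.
Start: joints at [-1.447, 0.15, 1.437, -0, 1.554, -0.134], TCP at [146.574, -555.973, 231.267] pointing down, gripper open.
Joint ranges: [-2.8, 2.8], [-0.68, 2.1], [0.12, 2.68], [-1.39, 4.53], [0.16, 2.79], [-2.81, 2.81]. Speed limits (rad/s): [1.89, 1.89, 2.22, 3.01, 3.01, 3.01].

### API

Orientations are given as [roll, pitch, yaw] about the fixed x, y, z axes, in that order (R = Rz(yaw) Ry(pitch) Rx(roll)).
In Python, from cell import r gives the robot as it stands.
- The arm moves only by the tool carry_out, never from a script. Its argument "commands" is a list of rows, each a list of 3 entries, a list of its own where there are three numbers: the shift along the tool's x, y, z in mm, then the turn about the tool's z in degrees, then the opening, from 0 (shut) to 1 (fully open). A call has exactly 5 rows; each row is the pose to reach, as a shift and turn from the pose commanded when the call began, along the tool's axes at that moment; what a row does not reach only later rows make up. A row lasts 1/8 s, in which the tool goes at most 62.5 mm and 10.7 degrees, less where a joint would pass 70% of its speed; a pose out of reach is approached as far as the arm can. A call with a gripper value outside its range is refused whole. The fingers move at their own pace and stop on an object; "grip_force" is the grip in N (left out, the last holds). Time passes only in rows, so rows that repeat a pose let the fingers close, or fill a call up. It gives the time, the measured TCP pose, the force and the opening at its end, in the units of the state.
- r.sense(): the state, without advancing time (a new reading comes with each control period).
- r.camera(name): name is "scene" or "top" or "wrist"; returns a dict with "color" (384x512x3 uint8, blue, green, red), "z_map" (384x512 float32, mm along the optical axis (not along the pixel's ray), 0 where there is no reading), "fx", "fy", "cx", "cy" (pixels), "dist" ([k1, k2, p1, p2, k3] as OpenCV has them; the pictures are not rectified), "R" (3x3) and "t" (3): a world point X has camera coordinates R X + t; the wrist camera has in their place "hand_eye" (4x4, takes a point from camera to tool coordinates, whose origin is the TCP and whose axes are the flange's). Camera axes: x right, y down, z forward; pixel columns grow to the right and rows downward; lengths in mm; the calibration is good to about 2 mm. A picture is of the moment at which its call begins: read the wrist's pose just before it.
- r.sign_off(): hands the job in, once; it reports no verdict.
The state is a dict: "t": time; "q": joint angles; "qd": joint speeds; "tau": joint torques, N m; "tool_pos": TCP position; "ee_rot": TCP orientation; "wrist_force": force on the tool from outside, world axes, zero at the start; "ft_torque": the same for the moment, N m; "grip_width": opening from 0.0 (shut) to 1.0 (fully open).
Only numpy, scipy, OpenCV 4.12 (cv2) and the standard library are available. Lean on these libraries where they do the work, as an engineer would, in place of code of your own. Each camera call takes 0.05 s, during which the arm holds its last target. There are 200 camera calls.

## Working session

There is one attempt and no reset: what is moved stays moved. The work goes in short steps, Python scripts to look and compute and a tool call to move; the robot and the scene stay as the last step left them, time stands still between calls to the robot, and variables do not carry over. Pictures are saved under pics/ and viewed, about 8 in all and at most 12, crops included, and the job is handed in when it is done.

Besides the shell and the picture viewer there is one more tool, called after "Emit:" in YAML: its name, and indented under it one key for each argument. carry_out: Moves the arm, as the interface text tells. Its arguments: {"type":"object","properties":{"commands":{"type":"array"},"grip_force":{"type":"number"}},"required":["commands"]}

```bash
mkdir -p pics; ls; cat > h.py <<'E'
import numpy as np, cv2
from cell import r
from scipy.spatial.transform import Rotation as Ro
def cam(n):
    s=r.sense(); c=r.camera(n)
    K=np.array([[c['fx'],0,c['cx']],[0,c['fy'],c['cy']],[0,0,1]]); c['K']=K
    if n=='wrist':
        T=np.eye(4); T[:3,:3]=Ro.from_euler('xyz',s['ee_rot']).as_matrix(); T[:3,3]=s['tool_pos']
        W=T@np.array(c['hand_eye'])
    else:
        W=np.eye(4); R=np.array(c['R']); W[:3,:3]=R.T; W[:3,3]=-R.T@np.array(c['t'])
    c['W']=W; return c
def rays(c,uv):
    p=cv2.undistortPoints(np.array(uv,float).reshape(-1,1,2),c['K'],np.array(c['dist'],float)).reshape(-1,2)
    return np.c_[p,np.ones(len(p))]
def plane(c,uv,z):
    d=rays(c,uv)@c['W'][:3,:3].T; o=c['W'][:3,3]
    return o+d*((z-o[2])/d[:,2])[:,None]
def cloud(c,uv=None):
    if uv is None:
        v,u=np.mgrid[0:384,0:512]; uv=np.c_[u.ravel(),v.ravel()]
    uv=np.array(uv); z=c['z_map'][uv[:,1].astype(int),uv[:,0].astype(int)]
    P=(rays(c,uv)*z[:,None])@c['W'][:3,:3].T+c['W'][:3,3]; P[z==0]=np.nan
    return P
def save(c,name,box=None,k=1.5):
    im=c['color']
    if box: im=im[box[1]:box[3],box[0]:box[2]]
    cv2.imwrite('pics/'+name,cv2.resize(im,None,fx=k,fy=k,interpolation=cv2.INTER_CUBIC))
E
python3 - <<'E'
from h import *
import pickle
a=cam('scene');b=cam('top');w=cam('wrist')
pickle.dump((a,b,w),open('s0.pkl','wb'))
save(a,'scene.png');save(b,'top.png')
print(r.sense()); print(a['W'].round(2),b['W'].round(2),w['hand_eye'],a['K'],b['K'],w['K'])
E
```

```text
pics
{'t': 0.15, 'q': array([-1.44698457e+00,  1.50841109e-01,  1.43783559e+00, -4.40020122e-06,
        1.55379233e+00, -1.34074763e-01]), 'qd': array([ 2.22678560e-03, -3.05458486e-04, -3.72031300e-04,  8.62683205e-05,
        2.34647738e-03, -1.15336873e-03]), 'tau': array([ 2.03382733e-03, -7.13382483e+01, -5.71041262e+01, -1.84040400e-04,
        7.28829313e-03, -2.78789923e-05]), 'tool_pos': array([ 146.56232303, -555.82371577,  230.85528618]), 'ee_rot': array([-3.14072356e+00, -1.12787175e-04,  2.57886547e-01]), 'wrist_force': array([-0.17128221,  0.2957226 , -0.30465322]), 'ft_torque': array([ 0.0103674 , -0.04588212, -0.01534555]), 'grip_width': 0.999891286821158}
[[ 4.50000e-01  7.20000e-01 -5.20000e-01  1.06726e+03]
 [ 8.90000e-01 -3.70000e-01  2.60000e-01 -3.76380e+02]
 [-1.00000e-02 -5.80000e-01 -8.10000e-01  1.10587e+03]
 [ 0.00000e+00  0.00000e+00  0.00000e+00  1.00000e+00]] [[-2.00000e-02 -9.90000e-01  1.20000e-01  4.32680e+02]
 [-1.00000e+00  2.00000e-02 -0.00000e+00 -1.22820e+02]
 [-0.00000e+00 -1.20000e-01 -9.90000e-01  1.27164e+03]
 [ 0.00000e+00  0.00000e+00  0.00000e+00  1.00000e+00]] [[ 2.06117800e-04 -9.61797895e-01 -2.73760419e-01  7.08042854e+01]
 [ 9.99999942e-01  1.24434056e-04  3.15740950e-04 -1.00540456e+00]
 [-2.69613862e-04 -2.73760469e-01  9.61797865e-01 -1.42688937e+02]
 [ 0.00000000e+00  0.00000000e+00  0.00000000e+00  1.00000000e+00]] [[364.77155738   0.         258.4515836 ]
 [  0.         364.77155738 187.89721518]
 [  0.           0.           1.        ]] [[382.206537     0.         264.43984293]
 [  0.         382.206537   190.28002374]
 [  0.           0.           1.        ]] [[291.52856258   0.         256.54988651]
 [  0.         291.52856258 192.24128192]
 [  0.           0.           1.        ]]
```

View pics/scene.png

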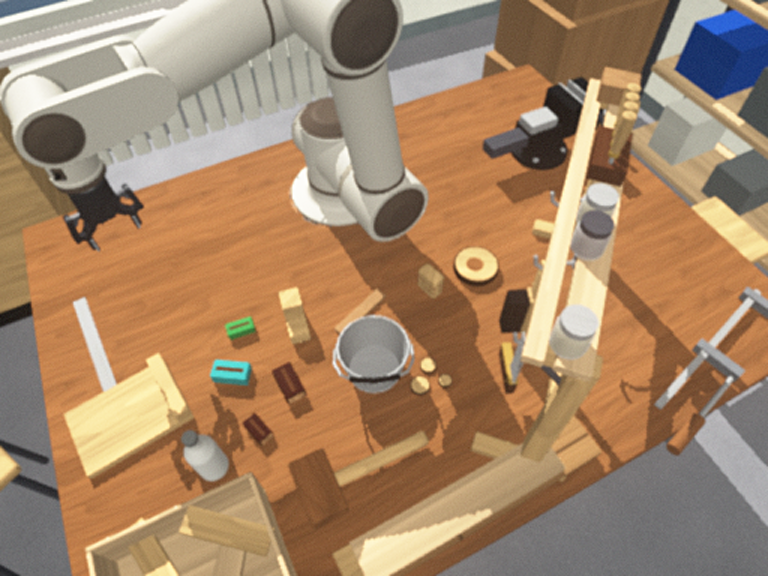

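View pics/top.png

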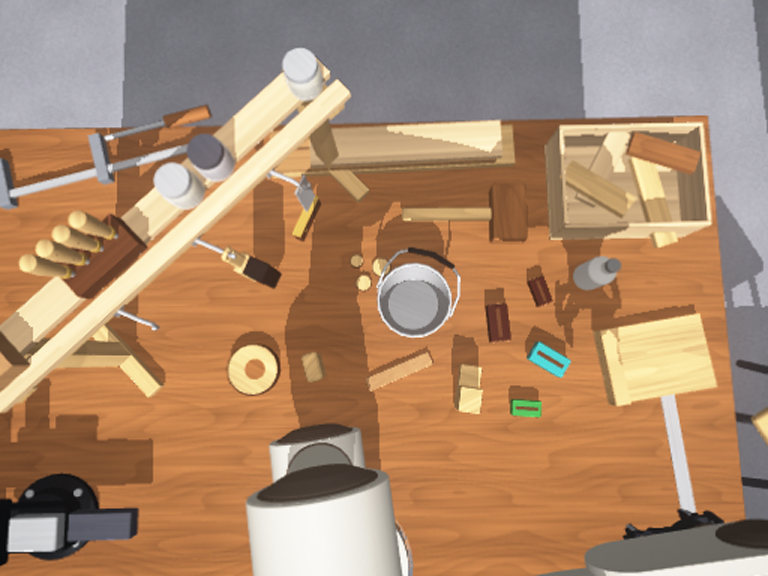

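The scene view shows the pail at about (247,237) in native pixels and the block at (192,254), with a smaller look-alike at (172,285). In the top view, the brush and the square hang on the middle and right hooks, so the empty hook is the left one, at about (95,215). The hand can't be tilted, so I'll hang the pail by its front rim with the bail standing up.

```bash
cat > m.py <<'E'
from h import *
from scipy.optimize import least_squares
def circ(P,r0=75):
    f=lambda p:np.hypot(P[:,0]-p[0],P[:,1]-p[1])-p[2]
    s=least_squares(f,[*P[:,:2].mean(0),r0],loss='soft_l1',f_scale=2); return s.x
def block(c,z,amin=60):
    hsv=cv2.cvtColor(c['color'],cv2.COLOR_BGR2HSV)
    m=((hsv[...,2]<95)&(hsv[...,1]>100)&((hsv[...,0]<9)|(hsv[...,0]>170))).astype(np.uint8)
    out=[]
    for k in cv2.findContours(m,cv2.RETR_EXTERNAL,cv2.CHAIN_APPROX_NONE)[0]:
        if cv2.contourArea(k)>amin:
            P=plane(c,k.reshape(-1,2),z)
            out.append((k.reshape(-1,2).mean(0).round(),cv2.minAreaRect(P[:,:2].astype(np.float32))))
    return out
E
python3 - <<'E'
from m import *
import pickle
a,b,w=pickle.load(open('s0.pkl','rb'))
for n,c in(('scene',a),('top',b)):
    print(n)
    for o in block(c,30): print(o)
    P=cloud(c); 
    # pail
    q=P[(abs(P[:,2]-100)<6)&(P[:,0]>330)&(P[:,0]<620)&(P[:,1]>-320)&(P[:,1]<-60)]
    print('pail rim',len(q),circ(q), circ(q[np.abs(np.hypot(*(q[:,:2]-circ(q)[:2]).T)-75)<5]))
    # grey-level dark grip
P=cloud(b); I=P.reshape(384,512,3)
print('bail cand'); 
for u,v in [(280,167),(288,170),(295,172),(302,177)]: print(u,v,plane(b,[(u,v)],105).round(),I[v,u].round())
print('hook region top')
for v in range(203,223,2): print(v,[tuple(int(x) if x==x else -1 for x in I[v,u]) for u in range(74,110,4)])
# shelf front edge top view
for u,v in [(20,250),(60,214),(100,178),(150,132),(200,87)]: print(u,v,I[v,u].round())
save(b,'tz.png',(0,120,260,300),3); save(a,'sz.png',(300,30,450,270),2.4)
E
```

```text
scene
(array([192., 255.]), ((507.1781311035156, -344.4095153808594), (71.62065124511719, 38.220985412597656), 3.0595805644989014))
pail rim 276 [ 551.68613494 -159.35771519   73.92914287] [ 551.44755564 -159.34129356   73.66471279]
top
pail rim 319 [ 547.33923923 -158.2206512    73.80313157] [ 547.20373422 -158.1433441    73.53092921]
bail cand
280 167 [[ 649. -173.  105.]] [ 643. -172.  139.]
288 170 [[ 639. -198.  105.]] [ 633. -196.  139.]
295 172 [[ 632. -219.  105.]] [ 626. -216.  140.]
302 177 [[ 616. -240.  105.]] [ 611. -237.  137.]
hook region top
203 [(515, 286, 448), (515, 279, 447), (516, 276, 434), (559, 471, -1), (558, 456, 3), (558, 441, 5), (558, 430, 1), (558, 420, -6), (557, 404, 0)]
205 [(510, 287, 447), (511, 282, 440), (552, 481, 4), (552, 471, -1), (552, 456, 0), (552, 444, -1), (551, 430, 0), (551, 417, 0), (550, 403, 1)]
207 [(506, 287, 446), (521, 362, 275), (521, 353, 272), (546, 471, -2), (545, 455, 2), (544, 442, 3), (545, 431, -1), (544, 418, -1), (544, 402, 3)]
209 [(503, 291, 438), (517, 366, 267), (516, 353, 272), (516, 342, 272), (538, 455, 2), (538,
[... 347 characters left out ...]
]
215 [(519, 507, 2), (519, 494, 2), (519, 479, 5), (519, 468, 0), (518, 455, 0), (500, 322, 269), (500, 315, 262), (500, 306, 258), (517, 402, 2)]
217 [(513, 507, 2), (513, 495, 0), (512, 480, 3), (512, 466, 5), (512, 455, 0), (512, 443, -1), (511, 427, 3), (493, 292, 291), (511, 403, -1)]
219 [(506, 504, 7), (506, 495, 0), (506, 481, 0), (506, 469, -2), (505, 453, 5), (505, 442, 0), (505, 430, -3), (488, 291, 293), (504, 402, 1)]
221 [(498, 495, 25), (500, 495, -1), (499, 482, -2), (499, 467, 1), (499, 454, 2), (498, 441, 1), (498, 427, 2), (498, 413, 5), (498, 402, 0)]
20 250 [418. 396. 448.]
60 214 [492. 316. 448.]
100 178 [569. 233. 448.]
150 132 [669. 126. 449.]
200 87 [771.  17. 448.]
```

View pics/sz.png

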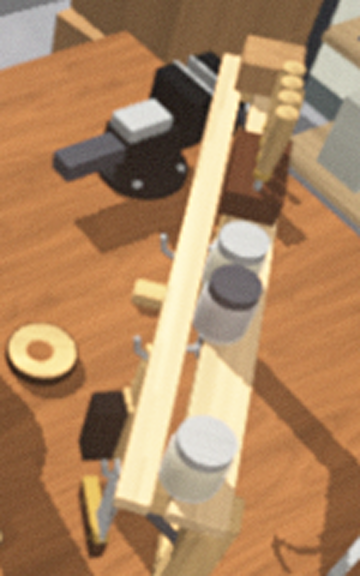

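View pics/tz.png

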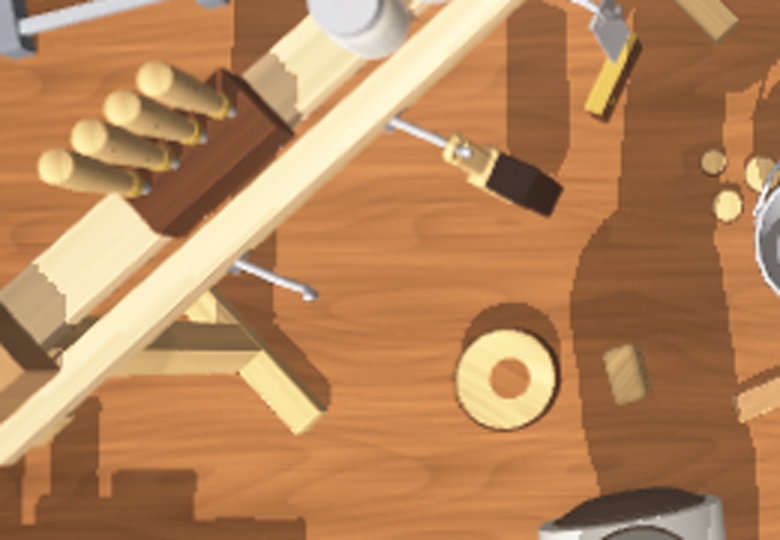

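The brush and square are on the middle and right hooks, and the left hook is free, with its tip at about (490,291,292). The bail stands at about 1.16 rad and the pail yaw is about -24°. I'll move over the block now.

Emit:
carry_out:
  commands:
    - [[55,-15,2],0,1]
    - [[112,-31,4],3,1]
    - [[170,-47,6],6,1]
    - [[228,-63,8],9,1]
    - [[286,-79,10],11.7,1]

```text
t: 0.78
tool_pos: [404.5, -405.4, 221.2]
ee_rot: [-3.142, 0.0, 0.052]
wrist_force: [-0.9, -0.4, 0.4]
grip_width: 1.0
```

```bash
cat > st.py <<'E'
from h import *
def to(x,y,z,yaw=None):
    s=r.sense(); R=Ro.from_euler('xyz',s['ee_rot']).as_matrix(); d=R.T@(np.array([x,y,z])-s['tool_pos'])
    Y=np.degrees(s['ee_rot'][2]); print('need tool shift',d.round(1),'turn',None if yaw is None else round((Y-yaw+180)%360-180,1))
def st():
    s=r.sense(); print('t',round(s['t'],2),s['tool_pos'].round(1),np.degrees(s['ee_rot']).round(2),'F',s['wrist_force'].round(1),'g',round(s['grip_width'],3),'q',s['q'].round(2))
E
python3 -c "
from st import *
st();to(507,-344,190,3)"
```

```text
t 0.78 [ 404.5 -405.4  221.2] [-179.99    0.      2.97] F [-0.9 -0.4  0.4] g 1.0 q [-0.92  0.15  1.46  0.    1.53  0.6 ]
need tool shift [105.6 -56.   31.2] turn -0.0
```

Emit:
carry_out:
  commands:
    - [[50,-28,12],0,1]
    - [[100,-54,24],0,1]
    - [[106,-56,31],0,1]
    - [[106,-56,31],0,1]
    - [[106,-56,31],0,1]

```text
t: 1.4
tool_pos: [505.0, -345.9, 190.7]
ee_rot: [3.141, -0.0, 0.052]
wrist_force: [0.1, -0.5, -0.1]
grip_width: 1.001
```

```bash
python3 - <<'E'
from m import *; from st import *
st(); c=cam('wrist'); save(c,'w1.png')
for o in block(c,30): print(o)
P=cloud(c); q=P[(abs(P[:,2]-30)<5)&(abs(P[:,0]-507)<60)&(abs(P[:,1]+344)<45)]
print(len(q),cv2.minAreaRect(q[:,:2].astype(np.float32)))
E
```

```text
t 1.4 [ 505.  -345.9  190.7] [179.98  -0.     3.  ] F [ 0.1 -0.5 -0.1] g 1.001 q [-0.73  0.24  1.41 -0.    1.49  0.79]
(array([265., 163.]), ((516.3448486328125, -356.36041259765625), (83.342041015625, 35.612735748291016), 32.61464309692383))
(array([334., 120.]), ((568.9134521484375, -420.0928955078125), (54.65473175048828, 6.190988063812256), 19.91774559020996))
(array([355.,  98.]), ((591.09814453125, -439.773681640625), (40.625755310058594, 19.974689483642578), 50.56105041503906))
2996 ((505.6286315917969, -341.82086181640625), (81.57233428955078, 43.4161376953125), 3.9688990116119385)
```

View pics/w1.png

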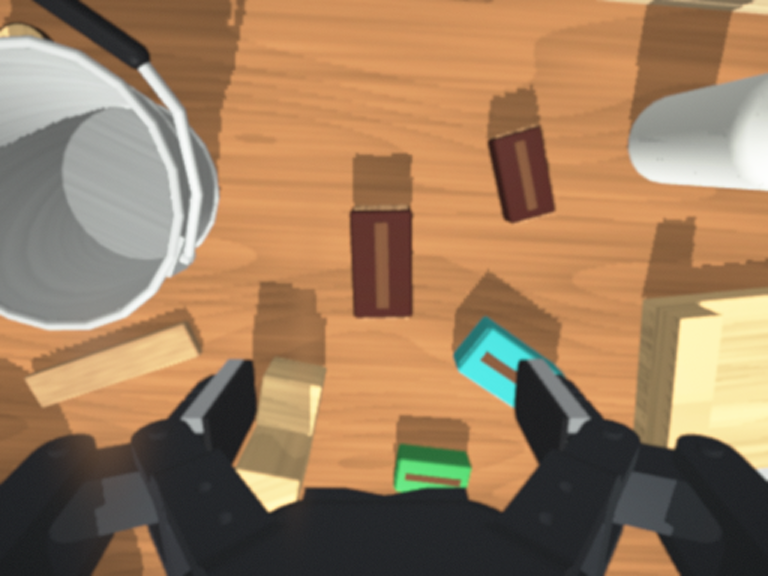

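The picture shows the block at (381,262) between the fingers, with a clear approach. I'll descend and grip.

Emit:
carry_out:
  commands:
    - [[1,-4,60],-1,1]
    - [[1,-4,120],-1,1]
    - [[1,-4,165],-1,1]
    - [[1,-4,189],-1,1]
    - [[1,-4,189],-1,1]

```text
t: 2.08
tool_pos: [505.3, -341.2, 0.2]
ee_rot: [-3.14, 0.002, 0.07]
wrist_force: [-1.1, -0.6, 0.5]
grip_width: 1.002
```

Emit:
carry_out:
  commands:
    - [[0,0,0],0,0.3]
    - [[0,0,0],0,0.3]
    - [[0,0,0],0,0.3]
    - [[0,0,0],0,0.3]
    - [[0,0,0],0,0.3]
  grip_force: 40

```text
t: 2.7
tool_pos: [507.1, -341.6, 2.8]
ee_rot: [3.14, -0.001, 0.071]
wrist_force: [-2.0, 0.1, 8.5]
grip_width: 0.507
```

Emit:
carry_out:
  commands:
    - [[0,0,-50],0,0.3]
    - [[0,0,-110],0,0.3]
    - [[0,0,-160],0,0.3]
    - [[0,0,-180],0,0.3]
    - [[0,0,-180],0,0.3]

```text
t: 3.32
tool_pos: [507.0, -341.3, 183.2]
ee_rot: [3.139, -0.002, 0.071]
wrist_force: [-0.2, 1.0, -2.9]
grip_width: 0.511
```

```bash
python3 - <<'E'
from m import *; from st import *
st(); c=cam('wrist'); save(c,'w2.png')
P=cloud(c)
q=P[(abs(P[:,2]-100)<6)&(P[:,0]>450)&(P[:,1]>-270)&(P[:,0]<620)]; print(len(q),circ(q))
f=circ(q); k=abs(np.hypot(*(q[:,:2]-f[:2]).T)-74)<5; print(circ(q[k]))
to(548,-159,180,66)
E
```

```text
t 3.33 [ 507.  -341.3  183.2] [ 1.7987e+02 -1.3000e-01  4.0800e+00] F [-0.2  1.  -2.9] g 0.511 q [-0.72  0.24  1.42  0.    1.47  0.78]
2818 [ 550.85764718 -162.02792089   72.12415668]
[ 550.94953847 -161.90201838   72.21358022]
need tool shift [  54.2 -178.6    1.4] turn -61.9
```

Block held (opening 43 mm). Next I carry it over the pail's centre and lower it.

Emit:
carry_out:
  commands:
    - [[18,-58,0],0,0.3]
    - [[37,-118,0],0,0.3]
    - [[52,-168,0],0,0.3]
    - [[55,-178,0],0,0.3]
    - [[55,-178,20],0,0.3]

```text
t: 4.0
tool_pos: [549.2, -158.9, 161.0]
ee_rot: [3.141, -0.001, 0.073]
wrist_force: [0.0, -0.5, -1.7]
grip_width: 0.508
```

Emit:
carry_out:
  commands:
    - [[0,0,45],0,0.3]
    - [[0,0,90],0,0.3]
    - [[0,0,125],0,0.3]
    - [[0,0,128],0,0.3]
    - [[0,0,128],0,0.3]

```text
t: 4.62
tool_pos: [549.0, -160.0, 33.9]
ee_rot: [3.142, -0.0, 0.071]
wrist_force: [0.6, -0.1, -0.7]
grip_width: 0.507
```

Emit:
carry_out:
  commands:
    - [[0,0,0],0,0.7]
    - [[0,0,0],0,0.7]
    - [[0,0,0],0,0.7]
    - [[0,0,0],0,0.7]
    - [[0,0,0],0,0.7]

```text
t: 5.25
tool_pos: [548.9, -159.5, 33.4]
ee_rot: [-3.142, -0.0, 0.071]
wrist_force: [0.2, -0.0, 0.7]
grip_width: 0.703
```

Emit:
carry_out:
  commands:
    - [[0,0,-45],0,0.7]
    - [[0,0,-105],0,0.7]
    - [[0,0,-165],0,0.7]
    - [[-20,0,-215],0,0.7]
    - [[-50,0,-225],0,0.7]

```text
t: 5.88
tool_pos: [499.3, -163.4, 261.7]
ee_rot: [3.139, -0.004, 0.072]
wrist_force: [-0.7, -0.6, -1.0]
grip_width: 0.701
```

```bash
python3 - <<'E'
from m import *; from st import *
st(); c=cam('wrist'); save(c,'w2.png')
P=cloud(c)
q=P[(abs(P[:,2]-99)<4)&(np.hypot(P[:,0]-549,P[:,1]+160)<85)]; f=circ(q); print(len(q),f)
g=c['color'].max(2).ravel()
d=P[(P[:,2]>105)&(P[:,2]<160)&(g<70)&(np.hypot(P[:,0]-549,P[:,1]+160)<150)&(P[:,0]>570)]
print('grip',len(d),d.mean(0),np.percentile(d,[2,50,98],axis=0).round(), cv2.minAreaRect(d[:,:2].astype(np.float32)))
E
```

```text
t 5.88 [ 499.3 -163.4  261.7] [179.87  -0.23   4.1 ] F [-0.7 -0.6 -1. ] g 0.701 q [-0.46  0.03  1.5   0.    1.6   1.04]
3186 [ 551.54973641 -158.14072903   73.4575724 ]
grip 1446 [ 635.52586675 -191.51942085  138.7796472 ] [[ 613. -234.  135.]
 [ 638. -192.  139.]
 [ 651. -150.  142.]] ((635.120849609375, -193.62078857421875), (96.80665588378906, 16.276519775390625), 67.04135131835938)
```

View pics/w2.png

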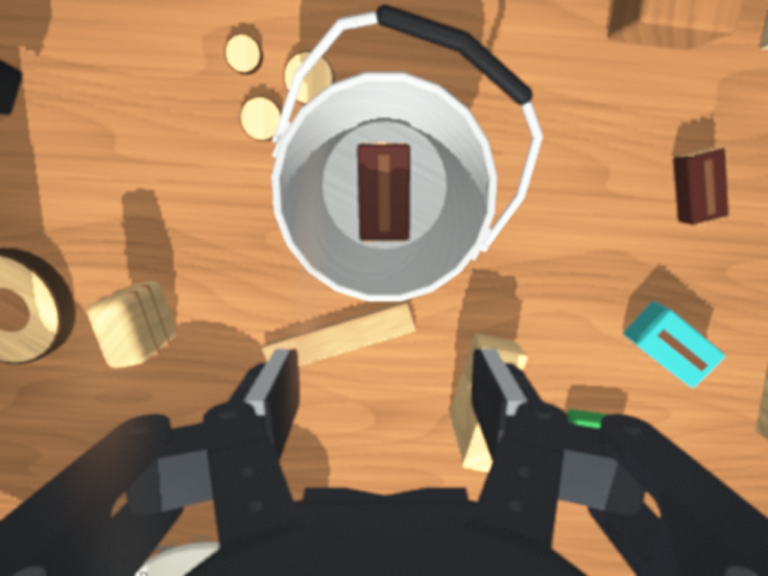

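The block lies in the middle of the pail, (383,192), and the grip tube's middle is at about (465,45). I'll turn the hand, grip the tube, and swing the bail upright.

Emit:
carry_out:
  commands:
    - [[28,8,10],-10.5,0.5]
    - [[56,16,20],-21,0.5]
    - [[85,25,30],-31.5,0.5]
    - [[115,34,40],-42,0.5]
    - [[137,41,50],-52.5,0.5]

```text
t: 6.55
tool_pos: [639.5, -194.4, 207.4]
ee_rot: [-3.141, 0.0, 0.993]
wrist_force: [-0.9, 0.2, -0.1]
grip_width: 0.496
```

Emit:
carry_out:
  commands:
    - [[0,0,0],-10.9,0.5]
    - [[0,0,0],-10.9,0.5]
    - [[0,0,0],-10.9,0.5]
    - [[0,0,0],-10.9,0.5]
    - [[0,0,0],-10.9,0.5]

```text
t: 7.18
tool_pos: [638.4, -194.3, 208.5]
ee_rot: [3.141, -0.0, 1.176]
wrist_force: [0.3, -0.1, -0.6]
grip_width: 0.5
```

```bash
python3 - <<'E'
from m import *; from st import *
st(); c=cam('wrist'); save(c,'w3.png')
P=cloud(c); g=c['color'].max(2).ravel()
d=P[(P[:,2]>105)&(P[:,2]<150)&(g<70)&(np.hypot(P[:,0]-549,P[:,1]+160)<150)&(P[:,0]>570)]
print('grip',len(d),np.percentile(d,[2,50,98],axis=0).round(), cv2.minAreaRect(d[:,:2].astype(np.float32)))
to(639,-195,119,67.5)
E
```

```text
t 7.17 [ 638.4 -194.3  208.5] [179.99  -0.    67.39] F [ 0.3 -0.1 -0.6] g 0.5 q [-0.41  0.35  1.23  0.    1.56 -0.02]
grip 1433 [[ 615. -233.  136.]
 [ 641. -187.  139.]
 [ 653. -149.  142.]] ((636.3651733398438, -192.92872619628906), (96.56314086914062, 15.921018600463867), 67.17975616455078)
need tool shift [-0.5  0.8 89.5] turn -0.1
```

Emit:
carry_out:
  commands:
    - [[0,1,50],0,0.5]
    - [[0,1,85],0,0.5]
    - [[0,1,89],0,0.5]
    - [[0,1,89],0,0.1]
    - [[0,1,89],0,0]
  grip_force: 20

```text
t: 7.85
tool_pos: [640.0, -194.9, 121.1]
ee_rot: [3.14, 0.0, 1.177]
wrist_force: [-1.8, 0.3, -1.1]
grip_width: 0.13
```

Emit:
carry_out:
  commands:
    - [[0,0,0],0,0]
    - [[0,0,0],0,0]
    - [[0,-2,-5],0,0]
    - [[0,-6,-11],0,0]
    - [[0,-10,-17],0,0]

```text
t: 8.48
tool_pos: [630.1, -190.7, 137.0]
ee_rot: [3.141, -0.0, 1.178]
wrist_force: [2.0, -0.9, -0.3]
grip_width: 0.122
```

Emit:
carry_out:
  commands:
    - [[0,-13,-15],0,0]
    - [[0,-29,-27],0,0]
    - [[0,-46,-36],0,0]
    - [[0,-66,-42],0,0]
    - [[0,-85,-44],0,0]

```text
t: 9.1
tool_pos: [551.0, -157.8, 181.9]
ee_rot: [3.14, -0.0, 1.178]
wrist_force: [1.0, -0.8, 0.2]
grip_width: 0.125
```

Emit:
carry_out:
  commands:
    - [[0,0,0],0,0]
    - [[0,0,0],0,0.4]
    - [[0,0,0],0,0.5]
    - [[0,0,-30],0,0.5]
    - [[0,0,-70],0,0.5]

```text
t: 9.72
tool_pos: [551.5, -158.2, 250.0]
ee_rot: [-3.139, -0.0, 1.177]
wrist_force: [0.2, 0.0, 1.0]
grip_width: 0.503
```

```bash
python3 - <<'E'
from m import *; from st import *
st(); c=cam('top'); P=cloud(c); g=c['color'].max(2).ravel()
d=P[(P[:,2]>170)&(P[:,2]<215)&(np.hypot(P[:,0]-551,P[:,1]+159)<70)]
if len(d): print('grip',len(d),np.percentile(d,[2,50,98],axis=0).round(), cv2.minAreaRect(d[:,:2].astype(np.float32)))
c=cam('wrist');P=cloud(c); 
q=P[(abs(P[:,2]-99)<4)&(np.hypot(P[:,0]-549,P[:,1]+160)<85)]; print(len(q),circ(q))
d=P[(P[:,2]>170)&(P[:,2]<210)&(np.hypot(P[:,0]-551,P[:,1]+159)<70)]
if len(d): print('grip',len(d),np.percentile(d,[2,50,98],axis=0).round(), cv2.minAreaRect(d[:,:2].astype(np.float32)))
# hook in front of rack: target
E
```

```text
t 9.72 [ 551.5 -158.2  250. ] [-1.7984e+02 -1.0000e-02  6.7470e+01] F [0.2 0.  1. ] g 0.503 q [-0.41  0.14  1.41  0.    1.59 -0.02]
2805 [ 550.66757391 -155.67334235   73.26503474]
grip 960 [[ 592. -211.  170.]
 [ 610. -184.  175.]
 [ 620. -152.  178.]] ((609.9242553710938, -182.42807006835938), (72.27845001220703, 13.098763465881348), 64.64533233642578)
```

```bash
python3 - <<'E'
from m import *; from st import *
c=cam('wrist');save(c,'w4.png'); P=cloud(c); st()
d=P[(P[:,2]>150)&(P[:,2]<215)&(np.hypot(P[:,0]-551,P[:,1]+159)<110)]
print('grip',len(d),np.percentile(d,[2,50,98],axis=0).round(), cv2.minAreaRect(d[:,:2].astype(np.float32)))
E
```

```text
t 9.88 [ 552.5 -158.6  251.9] [179.86  -0.    67.47] F [ 0.4 -0.4 -1. ] g 0.502 q [-0.41  0.14  1.41  0.    1.59 -0.02]
grip 1675 [[ 592. -212.  153.]
 [ 616. -168.  173.]
 [ 629. -116.  178.]] ((603.4984130859375, -180.72177124023438), (142.01124572753906, 27.893259048461914), 64.5643081665039)
```

View pics/w4.png

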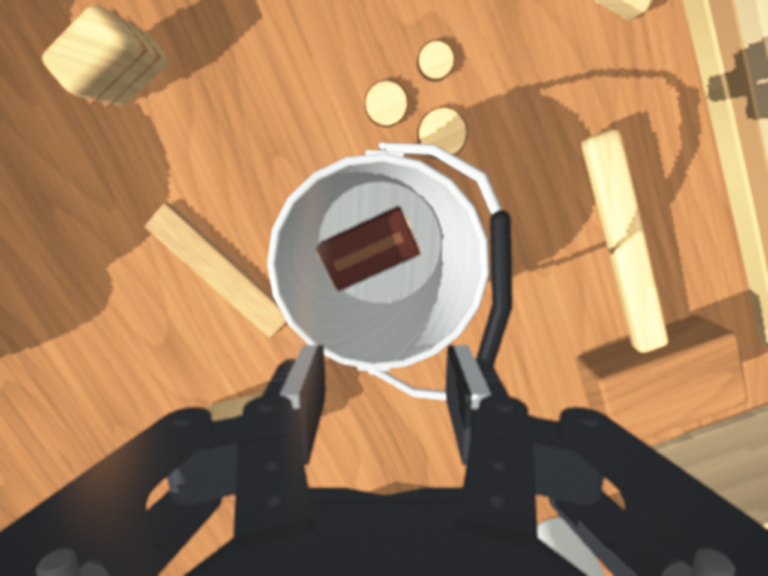

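The bail tube sits at (500,260), about 0.65 rad, so it sprang back on release. I'll push it upright from outside with shut fingers and retreat sideways.

Emit:
carry_out:
  commands:
    - [[0,50,0],0,0.2]
    - [[0,98,0],0,0]
    - [[0,98,50],0,0]
    - [[0,98,96],0,0]
    - [[0,98,96],0,0]

```text
t: 10.5
tool_pos: [640.6, -195.1, 149.7]
ee_rot: [-3.134, -0.0, 1.178]
wrist_force: [-0.7, 1.0, 0.9]
grip_width: 0.001
```

Emit:
carry_out:
  commands:
    - [[0,-18,0],0,0]
    - [[0,-36,0],0,0]
    - [[0,-52,0],0,0]
    - [[0,-66,0],0,0]
    - [[0,-77,0],0,0]

```text
t: 11.12
tool_pos: [574.3, -166.8, 161.7]
ee_rot: [3.129, -0.001, 1.178]
wrist_force: [7.5, 6.6, 43.4]
grip_width: -0.003
```

```bash
cat > bail.py <<'E'
from m import *; from st import *
def bail(ctr=(551,-157),x=(.924,-.383),names=('top','wrist')):
    st()
    for n in names:
        c=cam(n);P=cloud(c); rel=P[:,:2]-np.array(ctr); a=rel@np.array(x); b=rel@np.array([-x[1],x[0]])
        m=(abs(b)<45)&(abs(a)<115)&(P[:,2]>125)&(P[:,2]<215)&(c['color'].max(2).ravel()<75)
        if n=='wrist': # drop gripper: near camera
            m&=(c['z_map'].ravel()>140)
        print(n,m.sum(), 'offs',np.percentile(a[m],[5,50,95]).round(1) if m.sum() else None,'z',np.percentile(P[m,2],[5,50,95]).round(1) if m.sum() else None)
E
python3 - <<'E'
from bail import *
bail()
c=cam('scene');save(c,'s5.png',(180,150,340,290),4)
E
```

```text
t 11.12 [ 574.3 -166.8  161.7] [ 1.7927e+02 -7.0000e-02  6.7490e+01] F [ 7.5  6.6 43.4] g -0.003 q [-0.41  0.22  1.49  0.    1.41 -0.02]
top 0 offs None z None
wrist 170 offs [12.4 24.6 36.4] z [169.1 173.3 176.4]
```

View pics/s5.png

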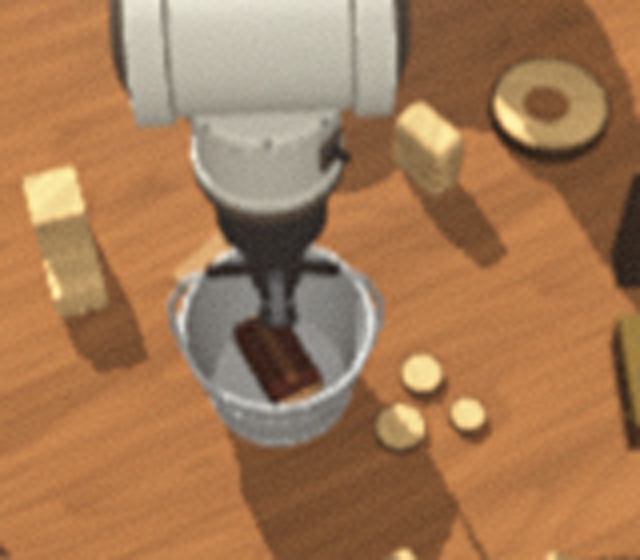

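Upward force is 43 N, so the tube has jammed under a finger linkage. I'll relieve it by rising straight up.

Emit:
carry_out:
  commands:
    - [[0,0,-8],0,0]
    - [[0,0,-14],0,0]
    - [[0,0,-20],0,0]
    - [[0,0,-24],0,0]
    - [[0,0,-24],0,0]

```text
t: 11.9
tool_pos: [571.1, -166.4, 178.5]
ee_rot: [-3.142, -0.0, 1.178]
wrist_force: [-0.4, 0.3, -0.5]
grip_width: 0.001
```

```bash
python3 - <<'E'
from bail import *
bail()
c=cam('scene');im=c['color']
# dark grip pixels near pail in scene, candidates
m=(im.max(2)<60).astype(np.uint8)
for k in cv2.findContours(m,cv2.RETR_EXTERNAL,cv2.CHAIN_APPROX_NONE)[0]:
    if cv2.contourArea(k)>30:
        x,y,w,h=cv2.boundingRect(k)
        if 200<x<310 and 180<y<270: print((x,y,w,h),cloud(c,k.reshape(-1,2))[::6].round().tolist())
E
```

```text
t 11.9 [ 571.1 -166.4  178.5] [-180.     -0.     67.47] F [-0.4  0.3 -0.5] g 0.001 q [-0.41  0.21  1.47  0.    1.46 -0.02]
top 0 offs None z None
wrist 175 offs [10.1 22.3 34.3] z [185.3 189.9 192.7]
(239, 231, 11, 17) [[510.0, -165.0, 37.0], [519.0, -177.0, 28.0], [548.0, -176.0, 34.0], [562.0, -175.0, 28.0], [559.0, -166.0, 37.0], [547.0, -172.0, 35.0], [538.0, -164.0, 33.0], [516.0, -164.0, 32.0], [519.0, -177.0, 35.0]]
(232, 197, 32, 24) [[599.0, -142.0, 340.0], [609.0, -164.0, 349.0], [602.0, -177.0, 344.0], [599.0, -192.0, 351.0], [585.0, -202.0, 347.0], [577.0, -203.0, 324.0], [593.0, -196.0, 317.0], [581.0, -187.0, 269.0], [544.0, -189.0, 201.0], [537.0, -199.0, 194.0], [547.0, -184.0, 196.0], [580.0, -179.0, 230.0], [604.0, -188.0, 288.0], [607.0, -178.0, 299.0], [588.0, -164.0, 236.0], [591.0, -159.0, 247.0], [572.0, -132.0, 200.0], [573.0, -122.0, 193.0], [565.0, -138.0, 198.0], [595.0, -161.0, 279.0], [608.0, -155.0, 322.0], [600.0, -142.0, 332.0]]
```

The tube ends read (537,-199,194) and (573,-122,193), so the bail is upright and there's no contact force. I'll retreat sideways, rise, and recheck.

Emit:
carry_out:
  commands:
    - [[0,12,0],0,0]
    - [[0,40,0],0,0]
    - [[0,60,-40],0,0]
    - [[0,60,-85],0,0]
    - [[0,60,-85],0,0]

```text
t: 12.68
tool_pos: [628.1, -190.0, 266.7]
ee_rot: [3.136, 0.0, 1.177]
wrist_force: [-0.2, 0.1, -0.4]
grip_width: -0.003
```

```bash
python3 - <<'E'
from bail import *
bail(names=('top','wrist','scene'))
c=cam('wrist');P=cloud(c)
q=P[(abs(P[:,2]-99)<4)&(np.hypot(P[:,0]-551,P[:,1]+157)<85)]; print(len(q),circ(q))
save(c,'w6.png',k=1.2)
E
```

```text
t 12.68 [ 628.1 -190.   266.7] [179.7    0.    67.47] F [-0.2  0.1 -0.4] g -0.003 q [-0.41  0.31  1.17  0.    1.65 -0.02]
top 62 offs [-2.4  1.   4.8] z [191.6 198.  201.3]
wrist 1537 offs [-0.   5.   9.2] z [192.3 197.3 201.7]
scene 45 offs [ 2.   5.3 10. ] z [190.3 196.  198.9]
2554 [ 551.39163075 -156.06793398   73.25083797]
```

The bail stays upright at about 0.02 rad. Next I take a close look at the hook.

Emit:
carry_out:
  commands:
    - [[40,-43,-3],-10,0.2]
    - [[80,-86,-6],-20,0.3]
    - [[120,-129,-9],-30,0.3]
    - [[160,-172,-12],-40,0.3]
    - [[200,-215,-15],-50,0.3]

```text
t: 13.5
tool_pos: [503.3, 79.3, 277.6]
ee_rot: [-3.141, -0.001, 2.056]
wrist_force: [0.2, 1.1, 0.3]
grip_width: 0.298
```

```bash
python3 -c "
from st import *
st();to(432,237,290,145)"
```

```text
t 13.5 [503.3  79.3 277.6] [-1.7995e+02 -4.0000e-02  1.1778e+02] F [0.2 1.1 0.3] g 0.298 q [ 0.    0.    1.5   0.    1.64 -0.48]
need tool shift [172.8  10.4 -12.3] turn -27.2
```

Emit:
carry_out:
  commands:
    - [[50,3,-4],-9,0.3]
    - [[105,6,-8],-18,0.3]
    - [[155,9,-12],-27,0.3]
    - [[173,10,-12],-27,0.3]
    - [[173,10,-12],-27,0.3]

```text
t: 14.12
tool_pos: [433.2, 236.4, 289.7]
ee_rot: [-3.141, -0.001, 2.522]
wrist_force: [-0.2, 0.4, 0.1]
grip_width: 0.3
```

```bash
python3 - <<'E'
from m import *; from st import *
import pickle
st(); c=cam('wrist'); save(c,'w7.png'); pickle.dump(c,open('hook.pkl','wb')); print(c['W'].round(2))
E
```

```text
t 14.12 [433.2 236.4 289.7] [-1.7995e+02 -3.0000e-02  1.4447e+02] F [-0.2  0.4  0.1] g 0.3 q [ 0.34 -0.03  1.52 -0.    1.66 -0.61]
[[ 5.8000e-01  7.8000e-01  2.2000e-01  3.7773e+02]
 [ 8.1000e-01 -5.6000e-01 -1.6000e-01  2.7819e+02]
 [-0.0000e+00  2.7000e-01 -9.6000e-01  4.3238e+02]
 [ 0.0000e+00  0.0000e+00  0.0000e+00  1.0000e+00]]
```

View pics/w7.png

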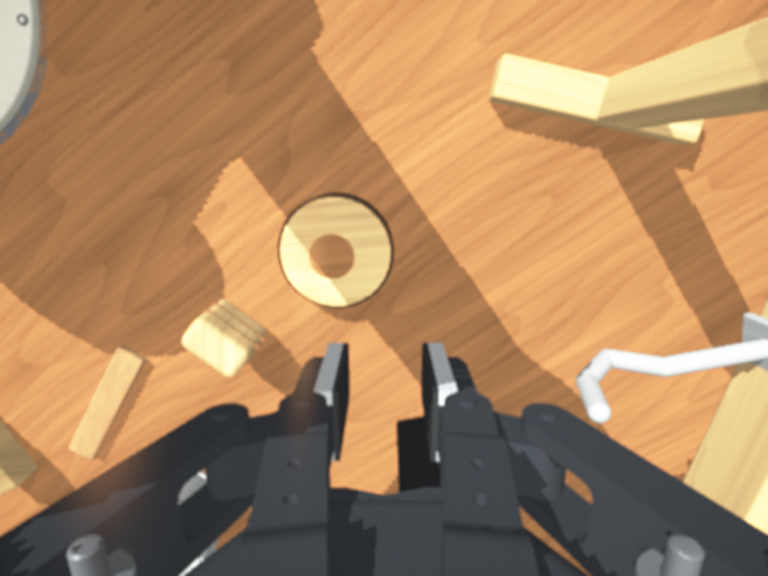

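```bash
python3 - <<'E'
from m import *; import pickle
c=pickle.load(open('hook.pkl','rb'))
for u,v in [(600,412),(597,404),(593,395),(588,387),(585,380),(588,374),(594,367),(600,360),(606,358),(620,361),(640,365),(665,367),(690,363),(715,358),(740,353),(755,330),(762,322)]:
    u,v=int(round(u/1.5)),int(round(v/1.5)); print((u,v),cloud(c,[(u,v)])[0].round(1))
E
```

```text
(400, 275) [490.9 291.1 296.3]
(398, 269) [489.5 292.3 293.3]
(395, 263) [489.5 293.2 287.9]
(392, 258) [490.9 294.  280.9]
(390, 253) [490.  295.  277.2]
(392, 249) [492.3 297.9 271.7]
(396, 245) [494.  301.7 268. ]
(400, 240) [495.7 306.1 263.3]
(404, 239) [498.3 308.9 260.9]
(413, 241) [502.3 312.9 261.8]
(427, 243) [503.7 318.  268.7]
(443, 245) [507.6 324.5 272.6]
(460, 242) [511.9 333.9 272.7]
(477, 239) [515.7 343.  273.4]
(493, 235) [518.8 352.  273.7]
(503, 220) [521.9 366.  263.5]
(508, 215) [515.8 366.9 269.2]
```

The picture shows the hook tip at (600,410), the crook at (605,357) and the rail end at (760,340). The hook plane's yaw is about 67°, while the shelf's normal is about 43°. I need the wrist's size to check clearance to the shelf.

```bash
python3 - <<'E'
from m import *; from st import *
st(); s=r.sense(); t=s['tool_pos']; az=s['q'][0]
e=np.array([np.cos(az),np.sin(az)]); l=np.array([-e[1],e[0]])
Q=np.vstack([cloud(cam('scene')),cloud(cam('top'))]); Q=Q[~np.isnan(Q[:,0])]
d=Q[:,:2]-t[:2]; a=d@e; b=d@l; h=Q[:,2]-t[2]; n=d@np.array([.73,.68])
for z in range(60,420,20):
    m=(h>z)&(h<=z+20)&(abs(a)<110)&(abs(b)<130)&(n<78)
    if m.sum()>5: print(z,m.sum(),'fwd',np.percentile(a[m],[1,99]).round(),'left',np.percentile(b[m],[1,99]).round(),'n max',np.percentile(n[m],99).round())
# shelf front edge line at z~440
T=Q[(Q[:,2]>425)&(Q[:,2]<452)]; nn=(T[:,:2]-[503,291])@np.array([.73,.68]); tt=(T[:,:2]-[503,291])@np.array([.68,-.73])
for k in range(-60,100,20):
    m=(tt>k)&(tt<k+20)&(abs(nn)<40)
    if m.sum()>5: print('shelf along',k,m.sum(),'front n',np.percentile(nn[m],[1,5]).round(1))
E
```

```text
t 14.18 [433.7 235.7 289.7] [-1.7995e+02 -2.0000e-02  1.4442e+02] F [ 0.3 -0.4 -0.4] g 0.295 q [ 0.34 -0.03  1.51 -0.    1.66 -0.61]
60 160 fwd [-39.  52.] left [-42.  32.] n max 56.0
80 307 fwd [-59.  58.] left [-46.  38.] n max 64.0
100 288 fwd [-56.  53.] left [-42.  37.] n max 60.0
120 130 fwd [-32.  37.] left [-39.  12.] n max 37.0
140 226 fwd [-27.  38.] left [-41.   7.] n max 37.0
160 177 fwd [-26.  39.] left [-40.   7.] n max 37.0
180 158 fwd [-33.  50.] left [-49.  12.] n max 48.0
200 230 fwd [-37.  50.] left [-48.  17.] n max 49.0
220 228 fwd [-32.  48.] left [-48.  43.] n max 50.0
240 176 fwd [-18.  48.] left [-47.  35.] n max 47.0
260 764 fwd [-109.   48.] left [-74.  54.] n max 46.0
280 823 fwd [-109.   48.] left [-81.  53.] n max 61.0
300 1139 fwd [-109.   55.] left [-84.  54.] n max 70.0
320 1734 fwd [-108.   57.] left [-83.  56.] n max 73.0
340 2953 fwd [-107.   52.] left [-82.  58.] n max 68.0
360 6861 fwd [-107.   38.] left [-73.  70.] n max 50.0
380 24 fwd [-11.   6.] left [-72.  54.] n max 20.0
shelf along -60 49 front n [1.2 1.9]
shelf along -40 69 front n [1.4 3.2]
shelf along -20 105 front n [2.9 6.3]
shelf along 0 118 front n [2.8 5. ]
shelf along 20 166 front n [-0.1  1.5]
shelf along 40 213 front n [-0.1  0.8]
shelf along 60 210 front n [0.2 0.7]
shelf along 80 213 front n [-0.   0.6]
```

The wrist is up to 73 mm wide towards the shelf, so leaning the bail forward (away from the hand) by about 0.28 rad buys clearance both at the pail and at the shelf. The seat is at about (498.5,311,266). I return to push the bail slightly forward.

Emit:
carry_out:
  commands:
    - [[-40,-36,0],10,0]
    - [[-80,-73,0],20,0]
    - [[-120,-109,0],30,0]
    - [[-160,-145,0],40,0]
    - [[-200,-182,0],50,0]

```text
t: 14.9
tool_pos: [490.6, -31.5, 290.2]
ee_rot: [-3.142, 0.0, 1.641]
wrist_force: [1.5, 0.9, -0.3]
grip_width: -0.0
```

```bash
python3 -c "
from st import *
st();to(514.4,-141.2,255,67.5)"
```

```text
t 14.9 [490.6 -31.5 290.2] [-180.    0.   94.] F [ 1.5  0.9 -0.3] g -0.0 q [-0.22 -0.04  1.52 -0.    1.66 -0.29]
need tool shift [-111.1   16.1   35.2] turn 26.5
```

Emit:
carry_out:
  commands:
    - [[-45,6,10],9,0]
    - [[-95,13,25],18,0]
    - [[-111,16,35],26.5,0]
    - [[-111,16,75],26.5,0]
    - [[-111,16,110],26.5,0]

```text
t: 15.52
tool_pos: [514.7, -139.5, 178.8]
ee_rot: [-3.141, 0.0, 1.183]
wrist_force: [0.3, -0.6, 0.4]
grip_width: -0.001
```

```bash
python3 -c "
from st import *
st();to(557.9,-159.2,180,67.5)"
```

```text
t 15.53 [ 514.7 -139.5  178.8] [-179.97    0.     67.79] F [ 0.3 -0.6  0.4] g -0.001 q [-0.41  0.09  1.61 -0.    1.44 -0.02]
need tool shift [-1.9 47.5 -1.3] turn 0.3
```

Emit:
carry_out:
  commands:
    - [[-2,12,0],0,0]
    - [[-2,24,0],0,0]
    - [[-2,35,0],0,0]
    - [[-2,43,0],0,0]
    - [[-2,48,0],0,0]

```text
t: 16.15
tool_pos: [559.6, -157.9, 180.6]
ee_rot: [3.141, -0.0, 1.186]
wrist_force: [-0.6, -0.6, 0.4]
grip_width: 0.003
```

Emit:
carry_out:
  commands:
    - [[0,0,0],0,0]
    - [[0,-20,0],0,0]
    - [[0,-60,0],0,0]
    - [[0,-78,-40],0,0.25]
    - [[0,-78,-60],0,0.25]

```text
t: 16.77
tool_pos: [485.9, -127.9, 242.7]
ee_rot: [3.139, -0.0, 1.187]
wrist_force: [0.2, 0.2, -0.5]
grip_width: 0.25
```

```bash
python3 - <<'E'
from bail import *
bail((551.4,-156.5),names=('top','scene','wrist'))
c=cam('wrist');P=cloud(c)
q=P[(abs(P[:,2]-99)<4)&(np.hypot(P[:,0]-551,P[:,1]+157)<85)]; print(len(q),circ(q))
c=cam('scene');P=cloud(c)
q=P[(abs(P[:,2]-99)<4)&(np.hypot(P[:,0]-551,P[:,1]+157)<85)]; print(len(q),circ(q))
E
```

```text
t 16.77 [ 485.9 -127.9  242.7] [179.85  -0.    67.99] F [ 0.2  0.2 -0.5] g 0.25 q [-0.41 -0.01  1.58  0.    1.56 -0.03]
top 0 offs None z None
scene 77 offs [25.7 30.  33.4] z [188.3 194.5 198.8]
wrist 1672 offs [20.4 25.1 30.3] z [189.1 193.5 197.7]
2398 [ 549.93887295 -155.45403879   73.32010043]
188 [ 550.8953821 -157.4986379   73.5725837]
```

Emit:
carry_out:
  commands:
    - [[0,-1,55],0,0.25]
    - [[0,-1,110],0,0.25]
    - [[0,-1,140],0,0.25]
    - [[0,-1,162],0,0.25]
    - [[0,-1,172],0,0.25]

```text
t: 17.65
tool_pos: [484.8, -127.7, 66.3]
ee_rot: [-3.138, -0.0, 1.186]
wrist_force: [0.6, 0.8, 0.8]
grip_width: 0.25
```

```bash
python3 -c "
from st import *
st()"
```

```text
t 17.65 [ 484.8 -127.7   66.3] [-1.7982e+02 -1.0000e-02  6.7970e+01] F [0.6 0.8 0.8] g 0.25 q [-0.41  0.12  1.82  0.    1.2  -0.03]
```

Emit:
carry_out:
  commands:
    - [[0,0,0],0,0]
    - [[0,0,0],0,0]
    - [[0,0,0],0,0]
    - [[0,0,0],0,0]
    - [[0,0,0],0,0]
  grip_force: 70

```text
t: 18.27
tool_pos: [487.5, -129.2, 70.9]
ee_rot: [3.136, 0.001, 1.186]
wrist_force: [-1.7, -3.6, 13.3]
grip_width: 0.048
```

Emit:
carry_out:
  commands:
    - [[0,0,-6],0,0]
    - [[0,0,-14],0,0]
    - [[0,0,-24],0,0]
    - [[0,0,-36],0,0]
    - [[0,0,-50],0,0]

```text
t: 18.9
tool_pos: [485.5, -127.9, 119.0]
ee_rot: [-3.141, -0.0, 1.186]
wrist_force: [-0.5, -0.6, -5.3]
grip_width: 0.017
```

```bash
python3 - <<'E'
from bail import *
bail((550.7,-156.2),names=('scene','wrist'))
c=cam('scene');P=cloud(c); s=r.sense();t=s['tool_pos']
x=np.array([.924,-.383]);rel=P[:,:2]-t[:2];a=rel@x;b=rel@np.array([-x[1],x[0]])
g=c['color'].astype(int); grey=((g.max(2)-g.min(2))<30).ravel()
for lo in range(20,160,15):
    m=grey&(a>lo)&(a<lo+15)&(abs(b)<80)&(P[:,2]>20)&(P[:,2]<t[2]+80)
    if m.sum()>4: print(lo,m.sum(),np.percentile(P[m,2],[5,50,95]).round())
save(c,'s8.png',(180,130,340,290),3.7)
E
```

```text
t 18.9 [ 485.5 -127.9  119. ] [-1.7995e+02 -1.0000e-02  6.7980e+01] F [-0.5 -0.6 -5.3] g 0.017 q [-0.41  0.07  1.76  0.    1.31 -0.03]
scene 39 offs [-60.8 -54.  -10.2] z [171.7 192.3 213.7]
wrist 157 offs [-83.  -60.9 -56. ] z [128.7 132.6 135.7]
20 181 [ 51. 100. 150.]
35 189 [ 48.  77. 147.]
50 167 [ 45.  60. 146.]
65 158 [ 42.  48. 142.]
80 136 [ 40.  45. 143.]
95 37 [ 42. 136. 152.]
110 70 [ 37.  69. 139.]
125 65 [ 93. 131. 136.]
140 35 [129. 132. 135.]
```

View pics/s8.png

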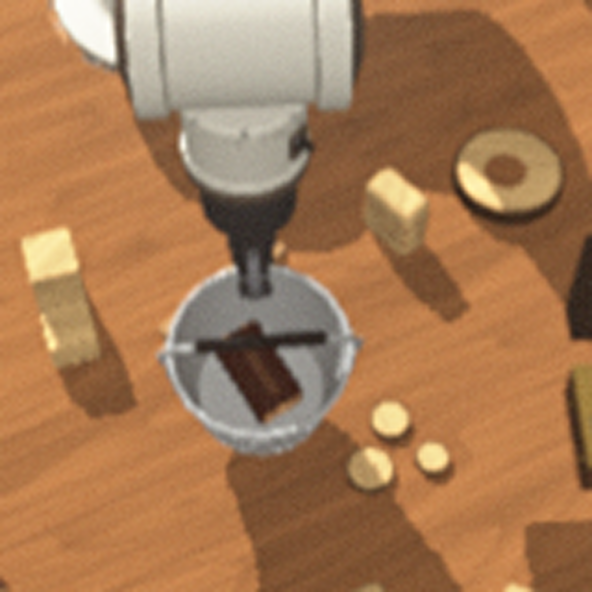

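The pail is held at (255,270), tilted about 7°, with the block inside and the tube at (265,340). I'll measure the tube relative to the tool.

```bash
cat > tube.py <<'E'
from m import *; from st import *
def tube(zr=(75,125)):
    s=r.sense();t=s['tool_pos'];R=Ro.from_euler('xyz',s['ee_rot']).as_matrix()
    for n in('scene','top','wrist'):
        c=cam(n);P=cloud(c);L=(P-t)@R
        m=(c['color'].max(2).ravel()<80)&(L[:,1]>60)&(L[:,1]<170)&(abs(L[:,0])<60)&(-L[:,2]>zr[0])&(-L[:,2]<zr[1])
        if m.sum()>8:
            p=L[m]; k=abs(p[:,0])<15
            print(n,m.sum(),'x',np.percentile(p[:,0],[3,97]).round(1),'mid y',np.median(p[k,1]).round(1),'mid h',-np.percentile(p[k,2],[10,50,90]).round(1),'slope',np.polyfit(p[:,0],p[:,1],1).round(3))
E
python3 -c "
from tube import *
st();tube((60,130))"
```

```text
t 19.05 [ 486.  -128.2  119.1] [179.93  -0.    67.97] F [-0.4  0.  -6.1] g 0.022 q [-0.41  0.07  1.76  0.    1.31 -0.03]
scene 119 x [-42.  46.] mid y 117.5 mid h [114.3 112.2 104.8] slope [-8.00000e-03  1.14362e+02]
top 90 x [-42.1  47. ] mid y 112.4 mid h [112.8 111.2 108.6] slope [-2.10000e-02  1.11322e+02]
wrist 63 x [12.5 14.2] mid y 60.6 mid h [87.6 86.3 83.7] slope [-0.173 62.967]
```

Tube centre is 113 mm ahead of and 107 mm above the TCP. I carry it smoothly to the hook, raised.

Emit:
carry_out:
  commands:
    - [[2,-1,-20],-3,0]
    - [[12,-8,-40],-9,0]
    - [[28,-20,-60],-16,0]
    - [[50,-35,-78],-23,0]
    - [[72,-50,-85],-30,0]

```text
t: 19.82
tool_pos: [466.3, -41.9, 203.9]
ee_rot: [3.141, 0.0, 1.714]
wrist_force: [1.6, 0.2, -6.0]
grip_width: 0.024
```

```bash
python3 -c "
from st import *
st();to(425,132,204,157)"
```

```text
t 19.82 [466.3 -41.9 203.9] [1.7998e+02 1.0000e-02 9.8180e+01] F [ 1.6  0.2 -6. ] g 0.024 q [-0.25 -0.06  1.72  0.    1.49 -0.4 ]
need tool shift [178.  -16.1  -0.2] turn -58.8
```

Emit:
carry_out:
  commands:
    - [[22,-2,0],-7,0]
    - [[44,-4,0],-14,0]
    - [[66,-6,0],-21,0]
    - [[88,-8,0],-28,0]
    - [[108,-10,0],-34,0]

```text
t: 20.45
tool_pos: [441.1, 63.7, 202.8]
ee_rot: [-3.141, -0.001, 2.307]
wrist_force: [0.3, 0.5, -6.7]
grip_width: 0.024
```

```bash
python3 -c "
from st import *
st();to(425,132,204,157)"
```

```text
t 20.45 [441.1  63.7 202.8] [-1.7997e+02 -3.0000e-02  1.3219e+02] F [ 0.3  0.5 -6.7] g 0.024 q [-0.03 -0.11  1.76  0.    1.49 -0.77]
need tool shift [61.4 33.9 -1.1] turn -24.8
```

Emit:
carry_out:
  commands:
    - [[18,10,-1],-7,0]
    - [[36,20,-1],-14,0]
    - [[52,29,-1],-20,0]
    - [[60,33,-1],-24.8,0]
    - [[61,34,-1],-24.8,0]

```text
t: 21.08
tool_pos: [425.8, 131.4, 203.9]
ee_rot: [-3.141, -0.001, 2.737]
wrist_force: [-0.8, 0.0, -4.4]
grip_width: 0.018
```

```bash
python3 - <<'E'
from tube import *
st();tube((70,130))
c=cam('wrist');save(c,'w9.png');P=cloud(c)
m=(np.hypot(P[:,0]-490,P[:,1]-293)<14)&(P[:,2]>255)&(P[:,2]<310); print('tip',m.sum(),np.nanpercentile(P[m],[50,97],axis=0).round(1) if m.sum() else '')
to(456.1,206.1,204,157)
E
```

```text
t 21.07 [425.8 131.4 203.9] [-1.7998e+02 -3.0000e-02  1.5679e+02] F [-0.8  0.  -4.4] g 0.018 q [ 0.13 -0.11  1.76  0.    1.49 -1.04]
scene 61 x [-43.7  39.2] mid y 113.3 mid h [114.7 111.5 109.1] slope [-1.80000e-02  1.12071e+02]
  return _methods._mean(a, axis=axis, dtype=dtype,
  ret = ret.dtype.type(ret / rcount)
Traceback (most recent call last):
  File "tube.py", line 9, in tube
    print(n,m.sum(),'x',np.percentile(p[:,0],[3,97]).round(1),'mid y',np.median(p[k,1]).round(1),'mid h',-np.percentile(p[k,2],[10,50,90]).round(1),'slope',np.polyfit(p[:,0],p[:,1],1).round(3))
                                                                                                          ~~~~~~~~~~~~~^^^^^^^^^^^^^^^^^^^
IndexError: index -1 is out of bounds for axis 0 with size 0
```

Emit:
carry_out:
  commands:
    - [[0,10,-3],0,0]
    - [[0,22,-5],0,0]
    - [[0,33,-5],0,0]
    - [[0,40,-5],0,0]
    - [[0,42,-5],0,0]

```text
t: 21.8
tool_pos: [442.7, 170.1, 209.1]
ee_rot: [-3.141, -0.0, 2.737]
wrist_force: [-0.2, -0.6, -5.0]
grip_width: 0.021
```

```bash
python3 - <<'E'
from m import *; from st import *
st(); s=r.sense(); R=Ro.from_euler('xyz',s['ee_rot']).as_matrix()
c=cam('wrist');save(c,'w9.png');P=cloud(c)
m=(np.hypot(P[:,0]-490,P[:,1]-293)<14)&(P[:,2]>255)&(P[:,2]<303); print('tip',m.sum(),np.nanpercentile(P[m],[50,97],axis=0).round(1) if m.sum() else '')
L=(P-s['tool_pos'])@R
m=(c['color'].max(2).ravel()<80)&(L[:,1]>90)&(L[:,1]<140)&(abs(L[:,0])<60)&(-L[:,2]>70)
if m.sum(): print('tube',m.sum(),np.percentile(L[m],[3,50,97],axis=0).round(1),np.polyfit(L[m,0],L[m,1],1))
to(456.1,206.1,208,157)
E
```

```text
t 21.8 [442.7 170.1 209.1] [-1.7999e+02 -2.0000e-02  1.5680e+02] F [-0.2 -0.6 -5. ] g 0.021 q [ 0.2  -0.05  1.69  0.    1.5  -0.96]
tip 0 
need tool shift [ 1.8 38.4  1.1] turn -0.2
```

View pics/w9.png

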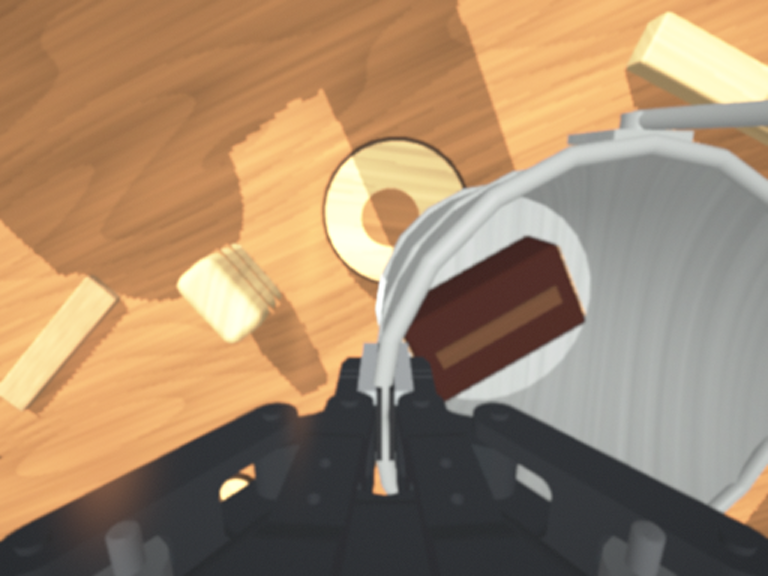

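The picture shows the rim firmly gripped at (385,400) and the block inside at (500,320), with the hook out of view. I advance over the seat.

Emit:
carry_out:
  commands:
    - [[2,9,0],0,0]
    - [[2,19,0],0,0]
    - [[2,29,0],0,0]
    - [[2,36,0],0,0]
    - [[2,39,0],0,0]

```text
t: 22.48
tool_pos: [456.2, 206.8, 209.2]
ee_rot: [-3.142, -0.0, 2.737]
wrist_force: [-0.5, -0.3, -5.0]
grip_width: 0.023
```

```bash
python3 - <<'E'
from m import *; from st import *
st(); s=r.sense(); R=Ro.from_euler('xyz',s['ee_rot']).as_matrix()
for n in('scene','top'):
    c=cam(n);P=cloud(c);L=(P-s['tool_pos'])@R; g=c['color'].max(2).ravel()
    m=(g<85)&(L[:,1]>85)&(L[:,1]<140)&(abs(L[:,0])<60)&(-L[:,2]>95)&(-L[:,2]<125)
    print(n,m.sum()); 
    if m.sum()>3: print(L[m][::max(1,m.sum()//12)].round(1).tolist())
    m=(np.hypot(P[:,0]-490,P[:,1]-293)<14)&(P[:,2]>262)&(P[:,2]<330); print('near tip',P[m][::max(1,m.sum()//8)].round(0).tolist())
E
```

```text
t 22.48 [456.2 206.8 209.2] [-1.7999e+02 -2.0000e-02  1.5679e+02] F [-0.5 -0.3 -5. ] g 0.023 q [ 0.27  0.    1.64  0.    1.5  -0.89]
scene 27
[[41.1, 109.3, -108.1], [40.0, 106.5, -105.1], [35.2, 110.7, -109.3], [34.8, 108.3, -105.6], [30.0, 112.5, -109.8], [32.5, 108.3, -103.5], [26.9, 112.0, -108.5], [26.9, 109.8, -104.4], [20.1, 112.9, -110.7], [18.4, 109.9, -108.2], [11.8, 113.0, -114.3], [15.4, 112.7, -106.7], [11.1, 111.6, -106.6], [1.6, 107.8, -111.7]]
near tip [[492.0, 287.0, 295.0], [494.0, 287.0, 292.0], [494.0, 288.0, 287.0], [497.0, 286.0, 287.0], [497.0, 287.0, 282.0], [496.0, 290.0, 275.0], [497.0, 290.0, 272.0], [499.0, 297.0, 270.0], [498.0, 295.0, 266.0], [502.0, 300.0, 267.0]]
top 10
[[-45.4, 113.1, -103.6], [-42.3, 113.4, -105.7], [-43.1, 111.9, -103.9], [-44.2, 108.7, -105.9], [-39.1, 114.4, -106.2], [-40.0, 112.6, -105.1], [-40.8, 110.8, -103.9], [-41.8, 108.0, -105.0], [-36.7, 114.0, -104.9], [-37.7, 111.3, -105.6]]
near tip []
```

Emit:
carry_out:
  commands:
    - [[0,-1,10],0,0]
    - [[0,-1,20],0,0]
    - [[0,-1,28],0,0]
    - [[0,-1,35],0,0]
    - [[0,-1,40],0,0]

```text
t: 23.2
tool_pos: [455.7, 205.4, 168.9]
ee_rot: [-3.142, -0.0, 2.736]
wrist_force: [0.2, 0.8, -5.2]
grip_width: 0.023
```

Emit:
carry_out:
  commands:
    - [[0,0,2],0,0]
    - [[0,0,4],0,0]
    - [[0,0,6],0,0]
    - [[0,0,8],0,0]
    - [[0,0,9],0,0]

```text
t: 23.82
tool_pos: [455.7, 205.4, 160.3]
ee_rot: [3.141, -0.0, 2.736]
wrist_force: [0.3, 0.3, -4.4]
grip_width: 0.022
```

Emit:
carry_out:
  commands:
    - [[0,0,1],0,0]
    - [[0,0,3],0,0]
    - [[0,0,5],0,0]
    - [[0,0,7],0,0]
    - [[0,0,8],0,0]

```text
t: 24.45
tool_pos: [457.4, 206.7, 154.5]
ee_rot: [3.136, 0.004, 2.736]
wrist_force: [2.8, 8.4, 17.8]
grip_width: 0.025
```

```bash
python3 - <<'E'
from m import *; from st import *
st(); s=r.sense(); R=Ro.from_euler('xyz',s['ee_rot']).as_matrix()
c=cam('scene');P=cloud(c);L=(P-s['tool_pos'])@R; g=c['color'].max(2).ravel()
m=(g<85)&(L[:,1]>85)&(L[:,1]<145)&(abs(L[:,0])<60)&(-L[:,2]>85)&(-L[:,2]<130)
print(m.sum(),np.percentile(L[m],[10,50,90],axis=0).round(1) if m.sum() else '', P[m].mean(0))
E
```

```text
t 24.45 [457.4 206.7 154.5] [179.69   0.2  156.78] F [ 2.8  8.4 17.8] g 0.025 q [ 0.27  0.03  1.72  0.    1.38 -0.9 ]
25 [[  -4.1  105.2 -117.9]
 [  10.9  109.  -114.5]
 [  38.   112.  -109.8]] [486.02409448 312.06590074 269.05916391]
```

Contact came at the seat height: force +18 N and tube at z≈266. I ease up a little, then release slowly.

Emit:
carry_out:
  commands:
    - [[0,0,-1],0,0]
    - [[0,0,-2],0,0]
    - [[0,0,-3],0,0]
    - [[0,0,-3],0,0]
    - [[0,0,-3],0,0]
  grip_force: 20

```text
t: 25.12
tool_pos: [456.5, 206.0, 156.4]
ee_rot: [3.139, 0.002, 2.736]
wrist_force: [2.7, 5.1, 6.4]
grip_width: 0.022
```

Emit:
carry_out:
  commands:
    - [[0,0,0],0,0.03]
    - [[0,0,0],0,0.05]
    - [[0,0,0],0,0.08]
    - [[0,0,0],0,0.12]
    - [[0,0,0],0,0.16]

```text
t: 25.75
tool_pos: [455.6, 205.3, 155.2]
ee_rot: [-3.141, -0.0, 2.736]
wrist_force: [0.6, 0.4, -0.8]
grip_width: 0.158
```

```bash
python3 - <<'E'
from m import *; from st import *
st(); s=r.sense(); R=Ro.from_euler('xyz',s['ee_rot']).as_matrix()
c=cam('scene');P=cloud(c);L=(P-s['tool_pos'])@R; g=c['color'].max(2).ravel()
m=(g<85)&(L[:,1]>85)&(L[:,1]<145)&(abs(L[:,0])<60)&(-L[:,2]>85)&(-L[:,2]<130)
print(m.sum(),np.percentile(L[m],[10,50,90],axis=0).round(1) if m.sum() else '')
c=cam('wrist');P=cloud(c);gr=c['color'].astype(int);grey=((gr.max(2)-gr.min(2))<30).ravel()&(gr.min(2).ravel()>110)
L=(P-s['tool_pos'])@R
for lo in range(-30,150,20):
    m=grey&(L[:,1]>lo)&(L[:,1]<lo+20)&(abs(L[:,0])<90)&(P[:,2]>60)&(P[:,2]<200)
    if m.sum()>5: print(lo,m.sum(),'rim z',np.percentile(P[m,2],[50,97]).round())
save(c,'w10.png')
E
```

```text
t 25.75 [455.6 205.3 155.2] [-1.7999e+02 -2.0000e-02  1.5676e+02] F [ 0.6  0.4 -0.8] g 0.158 q [ 0.27  0.03  1.72  0.    1.39 -0.9 ]
24 [[  -0.   107.3 -118.4]
 [  16.1  110.2 -114.4]
 [  40.8  113.2 -110.5]]
-30 118 rim z [179. 191.]
-10 2143 rim z [188. 190.]
10 2771 rim z [183. 189.]
30 1650 rim z [182. 185.]
50 2096 rim z [112. 183.]
70 3564 rim z [174. 195.]
90 3547 rim z [ 96. 177.]
110 10652 rim z [115. 162.]
130 8534 rim z [143. 169.]
```

Released; no force on the hand. I withdraw up, then back.

Emit:
carry_out:
  commands:
    - [[0,0,0],0,0.28]
    - [[0,0,-8],0,0.28]
    - [[0,0,-18],0,0.28]
    - [[0,0,-30],0,0.28]
    - [[0,0,-44],0,0.28]

```text
t: 26.48
tool_pos: [455.7, 205.3, 200.5]
ee_rot: [3.141, 0.0, 2.736]
wrist_force: [0.4, 0.3, 0.4]
grip_width: 0.279
```

Emit:
carry_out:
  commands:
    - [[0,0,-14],0,0.28]
    - [[0,-6,-26],0,0.28]
    - [[0,-40,-30],0,0.28]
    - [[0,-90,-30],0,0.28]
    - [[0,-140,-30],0,0.28]

```text
t: 27.1
tool_pos: [399.5, 75.5, 229.7]
ee_rot: [-3.142, 0.0, 2.737]
wrist_force: [-0.5, -0.3, 0.8]
grip_width: 0.282
```

```bash
python3 - <<'E'
from m import *; from st import *
st()
c=cam('scene');P=cloud(c); g=c['color'].max(2).ravel()
m=(g<85)&(abs(P[:,0]-498)<50)&(abs(P[:,1]-310)<40)&(P[:,2]>235)&(P[:,2]<300)
print('tube',m.sum(),np.percentile(P[m],[5,50,95],axis=0).round() if m.sum() else '')
im=c['color'][60:260,240:420]
w=cam('wrist')['color']
A=cv2.resize(im,(400,444));B=cv2.resize(w,(400,300)); B=cv2.copyMakeBorder(B,0,144,0,0,cv2.BORDER_CONSTANT)
cv2.imwrite('pics/fin.png',np.hstack([A,B])); st()
E
```

```text
t 27.1 [399.5  75.5 229.7] [-1.8000e+02  1.0000e-02  1.5682e+02] F [-0.5 -0.3  0.8] g 0.282 q [-0.   -0.21  1.79 -0.    1.56 -1.17]
tube 20 [[463. 307. 264.]
 [483. 315. 270.]
 [498. 325. 274.]]
t 27.2 [399.1  73.7 230. ] [-1.7997e+02  6.0000e-02  1.5659e+02] F [ 0.2  0.2 -0.7] g 0.283 q [-0.01 -0.21  1.79 -0.    1.56 -1.17]
```

View pics/fin.png

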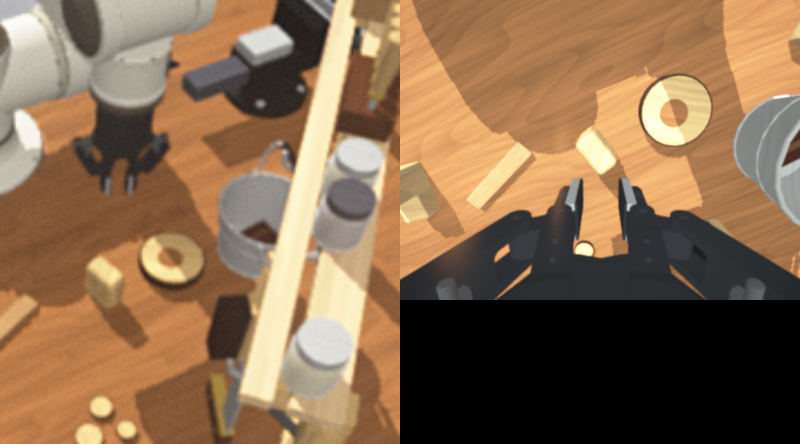

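The picture shows the pail hanging on the left hook under the shelf at (265,220), with the block inside at (262,232) and the hand well clear. I let it settle once, recheck, and hand in.

Emit:
carry_out:
  commands:
    - [[0,0,0],0,0.28]
    - [[0,0,0],0,0.28]
    - [[0,0,0],0,0.28]
    - [[0,0,0],0,0.28]
    - [[0,0,0],0,0.28]

```text
t: 27.82
tool_pos: [400.5, 77.0, 229.2]
ee_rot: [-3.142, -0.0, 2.737]
wrist_force: [-0.2, 0.0, -0.5]
grip_width: 0.276
```

```bash
python3 - <<'E'
from m import *; from st import *
import pickle
c=cam('scene');P=cloud(c); g=c['color'].max(2).ravel()
m=(g<85)&(abs(P[:,0]-498)<50)&(abs(P[:,1]-310)<40)&(P[:,2]>235)&(P[:,2]<300)
print('tube',m.sum(),np.percentile(P[m],[5,50,95],axis=0).round() if m.sum() else '')
st()
a=pickle.load(open('s0.pkl','rb'))[1]; b=cam('top')
D=cv2.absdiff(a['color'],b['color']).max(2)
for n,(u,v) in dict(disc=(169,246),step=(313,258),offcut=(209,244),strip=(267,246),mallet=(338,141),glue=(398,182)).items(): print(n,np.median(D[v-6:v+7,u-6:u+7]))
print(r.sign_off())
E
```

```text
tube 20 [[463. 305. 265.]
 [485. 315. 270.]
 [501. 325. 274.]]
t 27.88 [400.5  76.9 229.3] [ 1.8000e+02 -2.0000e-02  1.5679e+02] F [-0.7 -0.3  0.1] g 0.281 q [ 0.   -0.21  1.79  0.    1.56 -1.17]
disc 110.0
step 6.0
offcut 62.0
strip 6.0
mallet 59.0
glue 69.0
the job is handed in; nothing more can be done
None
```

The sanding block is in the pail, and the pail hangs by its grip on the empty left hook; I handed the job in at about 28 s. One event along the way could count against it.

**How it was done:** The hand cannot be tilted, so it could not hold the grip tube under the shelf. I dropped the block into the standing pail, set the bail up with the fingers, and carried the pail by its front rim. I then lowered the grip tube into the crook and let go.

**Last checks:**
- **Pail:** the grip tube sits at the hook's height (z about 266–270 mm) and had not moved when measured again 0.6 s later.
- **Block and hand:** the last picture shows the block in the pail and the hand well clear. The hand reads about zero force.

**Checks that failed or disagreed:**
- **Possible force limit:** while I was pushing the bail up, the wrist briefly read about 43 N when the handle jammed under a finger linkage. I backed off at once. If that counts as the gripper's body pressing on something, it may exceed the 40 N limit.
- **First try at raising the bail:** it fell back when I let go, so I had to push it up a second time.
- **Pail tilt:** it hung about 8° off level when I let go; I did not measure the tilt again.
- **Other things on the bench:** a before-and-after picture comparison was clean for the stepped block and strip. It showed differences at the disc, offcut, mallet and glue bottle. The robot's changed position and shadows may explain these. In the pictures I looked at, the disc and offcut seemed to be where they were, but I did not recheck the mallet and glue bottle.

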